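# Refit the volume knob and hold it down to pair the headphones

### The arm

A 6-joint arm with a two-finger parallel gripper is mounted at the origin on the work surface. World frame = base frame: x ahead of the robot, y to its left, z up, the work surface at z = 0. Lengths are in m, angles in rad, forces in N, time in s.
With the tool pointing down it reaches from about 0.4 to 0.925 m from the base axis. Payload 12.5 kg.
Tool frame: the origin (TCP) lies midway between the tips of the shut fingers; the grasp point (between the pads) lies 19 mm behind it (arm.grip_depth is the distance from the TCP to the grasp point, in m); z points along the fingers, y is the line along which they close (so a half turn about z gives the same grasp; the last joint's range is limited). The gripper opens to 95 mm and grips with 3 to 60 N. Pads are 20 mm wide; open, the fingers measure 119 mm over their backs; the gripper's body (75 mm by 180 mm) begins 59 mm behind the grasp point.
Start: joints at [-0.106, 0.491, 1.559, -0, 1.092, -0.106], TCP at [0.625, 0, 0.215] pointing down, gripper open.
Joint ranges: [-3.1, 3.1], [-0.84, 2.19], [0.05, 2.79], [-1.13, 4.28], [0.06, 2.93], [-2.69, 2.69]. Speed limits (rad/s): [2.22, 2.22, 2.79, 3.14, 3.14, 3.14].

### API

Orientations are given as a rotation vector (axis times angle).
In Python, from cell import arm gives the robot as it stands.
- The arm moves only by the tool apply_moves, never from a script. Its argument "series" is a list of rows, each a list of 2 entries, a list of its own where there are three numbers: the shift along the tool's x, y, z each as a share of 0.12 m, from -1 to 1, then the turn, a rotation vector about the tool's x, y, z each as a share of 1.5 rad, from -1 to 1. In form: [[[tx, ty, tz], [wx, wy, wz]], ...]. A call has 1 to 10 rows; each row is the pose to reach, as a shift and turn from the pose commanded when the call began, along the tool's axes at that moment; what a row does not reach only later rows make up. A row lasts 1/12 s, in which the tool goes at most 41.7 mm and 7.16 degrees, less where a joint would pass 70% of its speed; a pose out of reach is approached as far as the arm can. A call with a number of a shift or a turn outside -1 to 1 is refused whole. A call with a gripper value outside its range is refused whole. "jaw" is the opening, from 0 (shut) to 1 (fully open), set as the call begins (left out, the last holds). The fingers move at their own pace and stop on an object; "grip_force" is the grip in N (left out, the last holds). Time passes only in rows, so rows that repeat a pose let the fingers close. It gives the time, the measured TCP pose, the force, the opening and the grip force at its end, in the units of the state.
- arm.observe(): the state, without advancing time (a new reading comes with each control period).
- arm.camera(name): name is "scene" or "side" or "wrist"; returns (picture, depth): 420x560x3 uint8, red, green, blue; 420x560 float32, m along the optical axis (not along the pixel's ray), 0 where there is no reading.
- arm.get_calibration(name): a dict with "mtx" (3x3 intrinsics, pixels), "xyz" and "orientation" of the camera in the world. Camera axes: x right, y down, z forward; pixel columns grow to the right and rows downward; lengths in m; the calibration is good to about 2 mm. A picture is of the moment at which its call begins: read the wrist's pose just before it. get_calibration takes no time and is no camera call; for the wrist camera it gives the pose at the moment of the call.
- arm.finish_job(): hands the job in; it is judged then, once.
Trained networks look in the newest picture that a camera, given by its name, has taken for a name from the list of things; names that differ only in an ending like _2 or _b are one class to them, and where a whole thing is asked for, a point or a joint stands for the part that bears it (a point fixed in the world has none). Each returns a list of dicts, best first, with "confidence" (0 to 1); they miss things now and then, are a little off and sometimes report something else, mostly with a low value. They report only what shows in the picture. A call takes as long as a camera call. They do not tell look-alikes from the thing itself.
- arm.boxes_of(label, camera): "xy" ([column, row] in pixels, amid what is visible of it).
- arm.silhouettes(label, camera): "region" (420x560 bool, what is visible of it) and "xy" ([column, row] in pixels, amid what is visible of it).
The state is a dict: "clock": time; "joints": joint angles; "joint_velocities": joint speeds; "joint_torque": joint torques, N m; "tool_pos": TCP position; "ee_rot": TCP orientation; "wrist_force": force on the tool from outside, world axes, zero at the start; "wrist_torque": the same for the moment, N m; "width": finger opening in m; "grip_force": force on a finger pad.
Only numpy, scipy, OpenCV 4.12 (cv2) and the standard library are available. Lean on these libraries where they do the work, as an engineer would, in place of code of your own. Each camera call takes 0.05 s, during which the arm holds its last target. There are 200 camera calls.

### The job

The headphone amplifier's big volume knob has come off and I want to pair the wireless headphones. First turn the small source selector until its black line points at the blue mark; then refit the knob on its D-shaped shaft, flat to flat, push it fully home and press it on down so that the push-switch under it goes in, and finish there, with the gripper still on the knob and keeping it pressed down. Leave everything else on the desk where it is.

Things in the scene. Friction and masses are not known exactly. Their poses are not given: they have to be found in the camera images.
- knob_center (a point): the loose volume knob: ribbed round aluminium, 40 mm diameter, 30 mm tall, 40 to 85 g, standing on the desk bore down. Origin on its axis half-way up (15 mm above its underside), z up. In its underside a D-shaped bore 14.5 mm deep: radius 6.7 mm, flat 3.2 mm from the axis on the +x side. An orange-red line on the top and down the side marks the same +x side
- shaft_tip (a point): centre of the top end of the amplifier's upright brass D-shaft: radius 6 mm, flat 2.5 mm from the axis on its +x side, tip chamfered 1.5 mm, a white dab on the end beside the flat, 22 mm above the top panel when not pressed; z up. Turns stiffly (0.06 N m); the knob goes on only with flats matched (0.7 mm of play, 7 degrees). Fully home, the knob's point is 0.5 mm above this point, its underside 7.5 mm above the panel
- shaft_push (a joint): push-switch under the shaft (m): 0 up, 0.004 fully down; spring-loaded, starts to move at 3 N and reaches the bottom at 8 N, springs back when let go. It counts as pressed beyond 0.0025
- selector (a joint): angle of the source selector (rad), 0 to 2.1, growing clockwise as seen from above, stays where it is left, friction 0.05 N m. Its black pointer line stands over the four marks at 0, 0.7, 1.4 and 2.1; the blue mark is the third, 1.4
- selector_bar (a point): middle of the source selector's grip bar on its axis, 16 mm above the top panel; aluminium bar 36 mm long (its x axis, black line on the +x end), 12 mm wide, 18 mm tall (from 7 to 25 mm above the panel), on a grey 36 mm disc. Lies 107 mm to the right of the shaft as seen from the robot
- amp_top (a point): centre of the headphone amplifier's top panel, 62 mm above the desk; fixed aluminium case 170 mm (x) by 230 mm (y) with a black top; x points to its back, away from the robot. The shaft is at (-15, 52) mm and the selector at (-15, -55) mm in this frame
- duck_center (a point): bystander: yellow toy duck, 42 mm across, 50 mm tall, point half-way up; may stand near the knob
- lens_center (a point): bystander: spare black camera lens standing on end, 66 mm diameter, 48 mm tall, point at its middle; may stand near the knob
- screwdriver_grip (a point): bystander: screwdriver, 150 mm long, lying on the desk, point on its handle
- notebook_center (a point): bystander: grey notebook, 105 x 148 x 13 mm, lying flat, point at its middle
- camera_center (a point): bystander: black camera with lens, about 115 x 135 x 105 mm, point 40 mm above the desk
- headphones_center (a point): bystander: black headphones lying flat, 30 mm high, about 235 mm wide (y) and 200 mm (x), point in the cup nearer the robot's middle line (its right cup)
- pot_center (a point): bystander: white pen pot, 76 mm diameter, 95 mm tall, pens and yellow scissors reach 160 mm, point half-way up
Not all that is in view belongs to the job. There is more than one size of the part that bears knob_center; the job needs the smallest.

How it is judged:
On the way, in this order (a step that is already met when the one before it is completed fails the run):
1. the source selector's line is turned to the blue mark (value of joint selector between 1.25 and 1.55 rad), for 0.2 s.
2. with the selector there, the knob is fully home on the D-shaft and the gripper presses it down, switch in (all of step 1 and z of knob_center in the frame of shaft_tip between -0.003 and 0.003 m and horizontal distance between knob_center and shaft_tip below 0.003 m and angle between the x axis of knob_center and the x axis of shaft_tip, either way round below 0.2 rad and angle between the z axis of knob_center and the z axis of shaft_tip, either way round below 0.1 rad and value of joint shaft_push above 0.0025 m and contact force between the fingers and knob above 2 N), for 0.2 s.
At the end, for the whole second after the job is handed in: Through the last second the fingers (over 2 N) keep the knob down: home on the shaft within 3 mm in height and sideways, flats matched within 0.2 rad, upright within 0.1 rad, switch in by over 2.5 of 4 mm, selector line within 0.15 rad of the blue mark (all of step 2); the arm keeps its last pose, push and grip.
It fails at once if the duck or the lens is shoved more than 30 mm (distance of any of duck_center, lens_center from where it was at the start of the episode above 0.03 m).
It fails at once if the screwdriver or the notebook is shoved more than 30 mm (distance of any of screwdriver_grip, notebook_center from where it was at the start of the episode above 0.03 m).
It fails at once if the camera is shoved more than 30 mm (distance of camera_center from where it was at the start of the episode above 0.03 m).
It fails at once if the headphones or the pen pot is shoved more than 30 mm (distance of any of headphones_center, pot_center from where it was at the start of the episode above 0.03 m).
It also fails if it takes over 53 s, if anything falls off the work surface, if the arm or the gripper's body presses on something with over 40 N, if the wrist force passes 120 N, or if a joint passes its speed limit or range.

## Working session

There is one attempt and no reset: what is moved stays moved. The work goes in short steps, Python scripts to look and compute and a tool call to move; the robot and the scene stay as the last step left them, time stands still between calls to the robot, and variables do not carry over. Pictures are saved under pics/ and viewed, at most 10 in all, crops included, and the job is handed in when it is done.

Besides the shell and the picture viewer there is one more tool, called after "Request:" as name(argument=value, ...) on one line, values as JSON. apply_moves: Moves the arm, as the interface text tells. Shift numbers are shares of 0.12 m and turn numbers shares of 1.5 rad, none past 1 either way. Its arguments: {"type":"object","properties":{"series":{"type":"array"},"jaw":{"type":"number"},"grip_force":{"type":"number"}},"required":["series"]}

```bash
mkdir -p pics; ls
cat > h.py <<'E'
import numpy as np, cv2
from cell import arm
from scipy.spatial.transform import Rotation as R
def rot(o):
    o=np.array(o,float)
    return o if o.shape==(3,3) else (R.from_rotvec(o).as_matrix() if o.size==3 else R.from_quat(o).as_matrix())
def world(cal,uv,d):
    K=np.array(cal["mtx"]); r=np.linalg.inv(K)@np.array([uv[0],uv[1],1.0])
    return np.array(cal["xyz"])+rot(cal["orientation"])@(r*d)
def cloud(cal,depth):
    K=np.array(cal["mtx"]); v,u=np.indices(depth.shape)
    p=np.stack([(u-K[0,2])/K[0,0]*depth,(v-K[1,2])/K[1,1]*depth,depth],-1)
    return p@rot(cal["orientation"]).T+np.array(cal["xyz"])
def proj(cal,p):
    q=np.array(cal["mtx"])@(rot(cal["orientation"]).T@(np.array(p)-np.array(cal["xyz"])));return q[:2]/q[2]
def snap(name):
    cal=arm.get_calibration(name); im,d=arm.camera(name); return cal,im,d
def save(n,im,s=1): cv2.imwrite("pics/"+n+".png",cv2.resize(im[:,:,::-1],None,fx=s,fy=s,interpolation=cv2.INTER_CUBIC))
E
python3 - <<'E'
from h import *
o=arm.observe(); print(o)
ims=[]
for c in ["scene","side","wrist"]:
    cal,im,d=snap(c); print(c,cal["xyz"],cal["orientation"],np.array(cal["mtx"]).tolist()); P=cloud(cal,d)
    save(c,im,1.4)
    for l in ["knob_center","shaft_tip","selector_bar","duck_center","lens_center"]:
        for b in arm.silhouettes(l,c)[:4]:
            if b["confidence"]<.2: continue
            m=b["region"]&(d>0); pts=P[m]
            print(l,np.round(b["confidence"],2),np.round(b["xy"]),m.sum(),np.round(np.median(pts,0),3) if m.any() else None,np.round(pts.min(0),3),np.round(pts.max(0),3))
E
```

```text
pics
{'clock': 0.0, 'joints': array([-1.05615789e-01,  4.91597119e-01,  1.55947214e+00, -4.59168856e-05,
        1.09167602e+00, -1.05597016e-01]), 'joint_velocities': array([-0.00115263, -0.0006465 ,  0.00105498, -0.00119852,  0.00075815,
       -0.0010675 ]), 'joint_torque': array([-9.52334158e-04, -6.12640929e+01, -2.58175153e+01,  6.92750537e-02,
        4.83079045e-02, -1.38641695e-05]), 'tool_pos': array([6.24750638e-01, 2.81502190e-05, 2.14030596e-01]), 'ee_rot': array([-2.22082288e+00, -2.22082825e+00,  1.18759097e-03]), 'wrist_force': array([-0.0550253 , -0.68945805, -0.12626855]), 'wrist_torque': array([ 0.02022366, -0.02053126, -0.02063889]), 'grip_force': 0.0, 'width': 0.0952102904687501}
scene [1.06720016 0.55458599 0.61899449] [-0.84217023 -2.39874703  1.27279128] [[406.49747880733054, 0.0, 280.9570444248995], [0.0, 406.49747880733054, 210.8389316035934], [0.0, 0.0, 1.0]]
knob_center 0.94 [404. 274.] 344 [0.473 0.213 0.029] [0.446 0.19  0.003] [0.485 0.229 0.033]
knob_center 0.93 [354. 271.] 769 [0.565 0.15  0.041] [ 0.483  0.08  -0.001] [0.583 0.17  0.047]
selector_bar
[... 1529 characters left out ...]
.405 0.051]
wrist [0.6256913  0.07149915 0.38416708] [ 2.88281088e+00 -8.40793043e-04 -1.81022976e-04] [[301.2951175209629, 0.0, 276.7256649060466], [0.0, 301.2951175209629, 206.67706416953206], [0.0, 0.0, 1.0]]
knob_center 0.89 [129.   6.] 543 [0.47  0.194 0.022] [ 0.45   0.19  -0.001] [0.483 0.207 0.032]
knob_center 0.63 [209.  59.] 2790 [0.555 0.14  0.042] [ 0.513  0.113 -0.001] [0.582 0.181 0.046]
knob_center 0.41 [210. 269.] 386 [ 0.552 -0.083  0.07 ] [ 0.534 -0.093  0.064] [ 0.567 -0.075  0.088]
shaft_tip 0.46 [202. 182.] 110 [0.547 0.017 0.082] [0.541 0.01  0.064] [0.551 0.021 0.085]
selector_bar 0.94 [212. 268.] 416 [ 0.551 -0.082  0.07 ] [ 0.533 -0.093  0.063] [ 0.567 -0.074  0.088]
```

View pics/wrist.png

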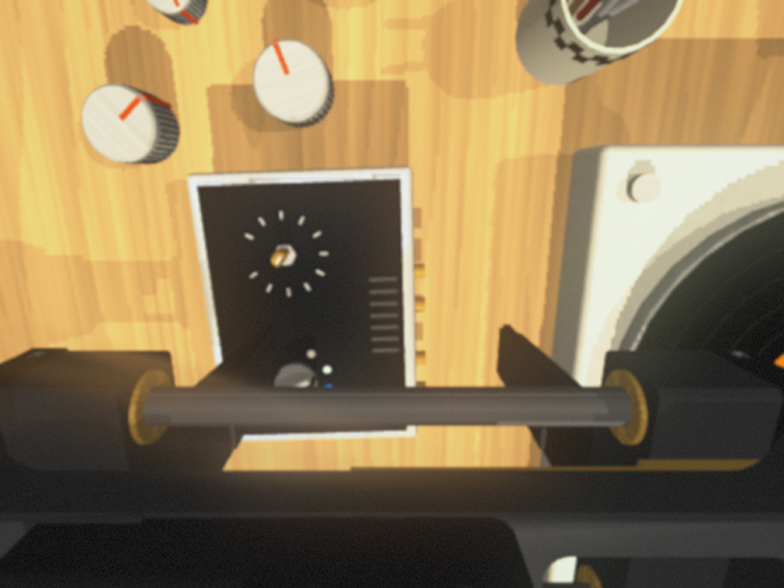

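View pics/scene.png

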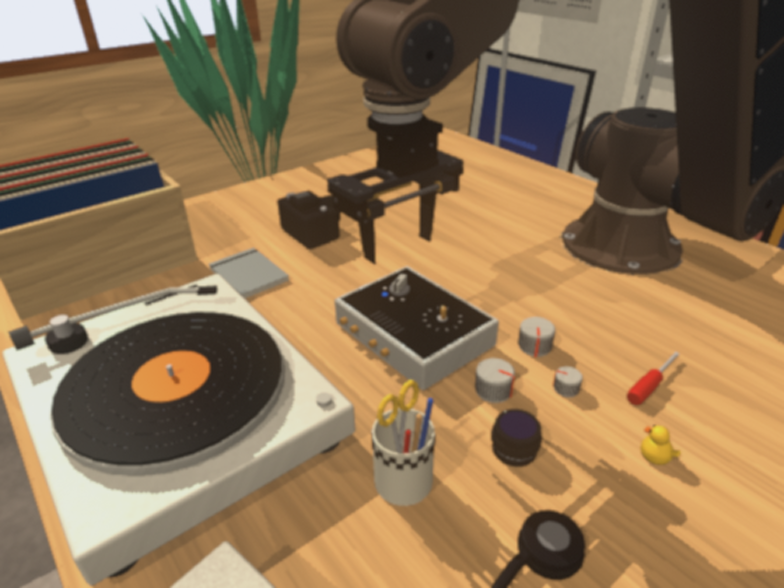

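The wrist picture shows the shaft at (280,257) with its D-flat, the selector at (297,375) half hidden with the blue mark at (328,386), two larger knobs at (290,80) and (125,122), and the smallest knob cut off at (180,5). The scene picture confirms that the smallest knob is at (568,380), which is about (0.465, 0.21). Next I'll look closer at the panel.

Request:
apply_moves(series=[[[-0.58,-0.62,0.2],[0,0,0]],[[-0.58,-0.62,0.2],[0,0,0]],[[-0.58,-0.62,0.2],[0,0,0]],[[-0.58,-0.62,0.2],[0,0,0]],[[-0.58,-0.62,0.2],[0,0,0]],[[-0.58,-0.62,0.2],[0,0,0]]])

```text
clock: 1.4
tool_pos: [0.5514, -0.0695, 0.1911]
ee_rot: [2.221, 2.22, 0.001]
wrist_force: [0.2, 0.4, -0.0]
width: 0.095
grip_force: 0.0
```

Run:
```python
from h import *
print(arm.observe()["tool_pos"],arm.observe()["clock"])
cal,im,d=snap("wrist"); P=cloud(cal,d); np.savez("w1.npz",im=im,d=d,P=P)
z=P[:,:,2]; ok=(d>0)
panel=ok&(abs(z-.062)<.008)
print("panel z",np.median(z[panel]))
hi=((z>.071)&(z<.1)&ok).astype(np.uint8)
n,l,s,c=cv2.connectedComponentsWithStats(hi)
for i in range(1,n):
    if s[i,4]>60:
        p=P[l==i]; t=p[p[:,2]>np.percentile(p[:,2],90)-.004]
        print(i,s[i],c[i].round(),p.min(0).round(3),p.max(0).round(3),"top",t.mean(0).round(4))
        r=cv2.minAreaRect((t[:,:2]*1000).astype(np.float32)); print(r)
# amp outline
pm=panel.astype(np.uint8); n,l,s,c=cv2.connectedComponentsWithStats(pm)
i=1+np.argmax(s[1:,4]); print("amp",cv2.minAreaRect((P[l==i][:,:2]*1000).astype(np.float32)))
for l_ in ["shaft_tip","selector_bar","amp_top"]:
    print(l_,[(b["xy"],round(b["confidence"],2)) for b in arm.boxes_of(l_,"wrist")[:2]])
save("w1",im,1.4)
```

```text
[ 0.55139661 -0.06945925  0.19107955] 1.4
panel z 0.061255741972572886
1 [ 494   16   66  246 9976] [536. 155.] [ 0.775 -0.121  0.071] [0.819 0.093 0.1  ] top [ 0.8054 -0.0852  0.0949]
((805.9635620117188, -80.20954132080078), (15.308025360107422, 83.71121978759766), 7.358048439025879)
4 [263 106  13  14 118] [268. 112.] [0.54  0.009 0.073] [0.551 0.02  0.085] top [0.5447 0.015  0.0827]
((544.5162353515625, 15.342497825622559), (11.489897727966309, 8.145586967468262), 56.70571517944336)
7 [256 212  37  29 579] [274. 226.] [ 0.532 -0.105  0.071] [ 0.567 -0.08   0.088] top [ 0.5494 -0.0917  0.0861]
((549.454833984375, -92.28581237792969), (36.61878204345703, 12.301008224487305), 26.748502731323242)
amp ((562.4340209960938, -36.567474365234375), (170.42625427246094, 229.51698303222656), 1.8691879510879517)
shaft_tip []
selector_bar [([274.1, 222.2], 0.73)]
amp_top [([282.9, 149.2], 0.98)]
```

View pics/w1.png

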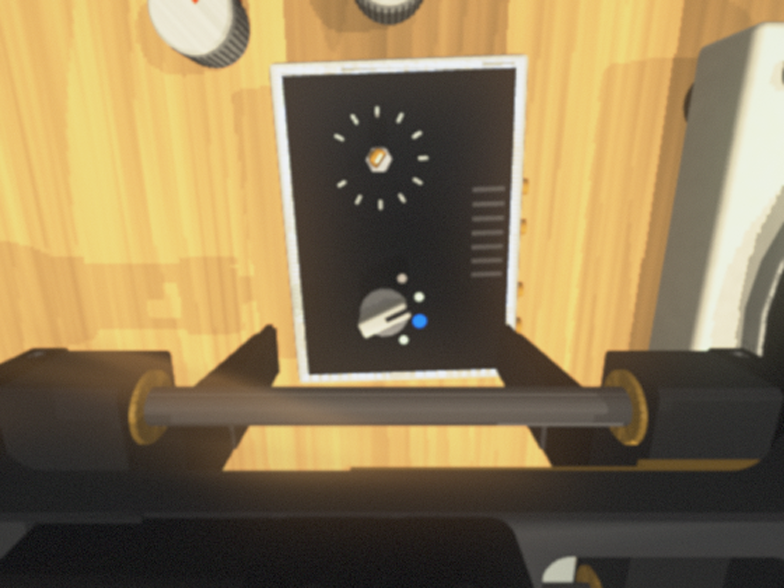

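Run:
```python
from h import *
q=np.load("w1.npz"); P=q["P"]; im=q["im"].astype(int)
c=np.array([.5493,-.0922])
dist=np.hypot(P[...,0]-c[0],P[...,1]-c[1]); m=(abs(P[...,2]-.061)<.004)&(dist<.04)&(dist>.02)&(im.max(2)>110)
n,l,s,cc=cv2.connectedComponentsWithStats(m.astype(np.uint8))
for i in range(1,n):
    if s[i,4]>3:
        p=P[l==i].mean(0); print(s[i,4],cc[i].round(),im[l==i].mean(0).round(),p.round(4),np.degrees(np.arctan2(p[1]-c[1],p[0]-c[0])))
```

```text
37 [287. 198.] [166. 154. 137.] [ 0.5625 -0.0684  0.0618] 61.04839898581153
43 [299. 212.] [185. 190. 170.] [ 0.575  -0.0825  0.0617] 20.58037711038348
98 [299. 229.] [ 49. 122. 207.] [ 0.5756 -0.1012  0.0617] -18.90758967313516
10 [263. 240.] [140. 137. 119.] [ 0.538  -0.1136  0.061 ] -117.83593062568404
5 [277. 239.] [129. 123. 114.] [ 0.5524 -0.1125  0.0616] -81.24372644403925
41 [288. 242.] [186. 192. 173.] [ 0.5641 -0.1161  0.0617] -58.286154669397334
```

Request:
apply_moves(series=[[[-0.19,-0.02,0.3],[0,0,0.74]],[[-0.19,-0.02,0.5],[0,0,0.74]],[[-0.19,-0.02,0.7],[0,0,0.74]],[[-0.19,-0.02,0.76],[0,0,0.74]],[[-0.19,-0.02,0.76],[0,0,0.74]],[[-0.19,-0.02,0.76],[0,0,0.74]],[[-0.19,-0.02,0.76],[0,0,0.74]],[[-0.19,-0.02,0.76],[0,0,0.74]],[[-0.19,-0.02,0.76],[0,0,0.74]],[[-0.19,-0.02,0.76],[0,0,0.74]]], jaw=0.5)

```text
clock: 2.43
tool_pos: [0.5487, -0.092, 0.0994]
ee_rot: [3.06, 0.711, 0.0]
wrist_force: [0.1, -0.3, -0.4]
width: 0.0482
grip_force: 0.0
```

Request:
apply_moves(series=[[[0,0,0.225],[0,0,0]],[[0,0,0.225],[0,0,0]],[[0,0,0.225],[0,0,0]]])

```text
clock: 2.68
tool_pos: [0.5478, -0.092, 0.0718]
ee_rot: [-3.056, -0.722, 0.003]
wrist_force: [0.8, -1.0, 0.2]
width: 0.0475
grip_force: 0.0
```

Request:
apply_moves(series=[[[0,0,0],[0,0,0]],[[0,0,0],[0,0,0]],[[0,0,0],[0,0,0]],[[0,0,0],[0,0,0]],[[0,0,0],[0,0,0]],[[0,0,0],[0,0,0]]], jaw=0, grip_force=20)

```text
clock: 3.18
tool_pos: [0.5483, -0.0924, 0.0727]
ee_rot: [3.058, 0.718, 0.001]
wrist_force: [-0.3, -0.2, 0.1]
width: 0.013
grip_force: 0.0
```

Request:
apply_moves(series=[[[0,0,0],[0,0,0]],[[0,0,0],[0,0,0]],[[0,0,0],[0,0,0.53]],[[0,0,0],[0,0,0.53]],[[0,0,0],[0,0,0.53]],[[0,0,0],[0,0,0.53]],[[0,0,0],[0,0,0.53]],[[0,0,0],[0,0,0.53]],[[0,0,0],[0,0,0.53]],[[0,0,0],[0,0,0.53]]])

```text
clock: 4.02
tool_pos: [0.5484, -0.0922, 0.0727]
ee_rot: [-3.097, 0.526, -0.001]
wrist_force: [-0.4, 2.0, 5.4]
width: 0.0119
grip_force: 20.0
```

Request:
apply_moves(series=[[[0,0,0],[0,0,0]],[[0,0,0],[0,0,0]],[[0,0,0],[0,0,0]]])

```text
clock: 4.27
tool_pos: [0.5484, -0.0922, 0.0727]
ee_rot: [-3.098, 0.52, -0.001]
wrist_force: [0.7, 3.3, 5.3]
width: 0.0116
grip_force: 20.0
```

Request:
apply_moves(series=[[[0,0,0],[0,0,0]],[[0,0,0],[0,0,0]],[[0,0,0],[0,0,0]],[[0,0,-0.4],[0,0,0]],[[0,0,-0.4],[0,0,0]],[[-0.6,-0.52,-0.67],[0,0,0]],[[-0.6,-0.52,-0.67],[0,0,0]],[[-0.6,-0.52,-0.67],[0,0,0]],[[-0.6,-0.52,-0.67],[0,0,0]],[[-0.6,-0.52,-0.67],[0,0,0]]], jaw=0.5)

```text
clock: 5.1
tool_pos: [0.5009, -0.0095, 0.1533]
ee_rot: [3.098, -0.52, 0.003]
wrist_force: [0.7, 0.1, -0.4]
width: 0.0475
grip_force: 0.0
```

Request:
apply_moves(series=[[[0,0,0],[0,0,0]]])

```text
clock: 5.18
tool_pos: [0.5012, -0.0104, 0.1527]
ee_rot: [3.098, -0.522, 0.001]
wrist_force: [-0.7, -0.4, 0.6]
width: 0.0476
grip_force: 0.0
```

Run:
```python
from h import *
o=arm.observe();print(o["tool_pos"],o["ee_rot"],o["clock"])
cal,im,d=snap("wrist"); P=cloud(cal,d); np.savez("w2.npz",im=im,d=d,P=P)
z=P[:,:,2]
for nm,c,zz in (("shaft",(.5452,.015),.080),("bar",(.5493,-.0922),.083)):
    m=(d>0)&(np.hypot(P[...,0]-c[0],P[...,1]-c[1])<.025)&(z>zz)&(z<.1); t=P[m]
    print(nm,m.sum(),t.mean(0).round(4),cv2.minAreaRect((t[:,:2]*1000).astype(np.float32)))
    print(proj(cal,(c[0],c[1],zz)))
u,v=proj(cal,(.5452,.015,.084)).astype(int); a=im[v-30:v+30,u-40:u+40]
u,v=proj(cal,(.5493,-.0922,.084)).astype(int); b=im[v-30:v+30,u-40:u+40]
save("w2",np.hstack([a,b]),5)
```

```text
[ 0.50124033 -0.01036199  0.15269494] [ 3.09776563e+00 -5.22089744e-01  9.50088977e-04] 5.1833
shaft 127 [0.5454 0.0145 0.0828] ((544.8447265625, 15.04421329498291), (11.490349769592285, 8.085615158081055), 56.799652099609375)
[229.27409907 177.21842368]
bar 779 [ 0.5504 -0.0922  0.0862] ((550.2030029296875, -92.63790130615234), (12.332653999328613, 36.0092887878418), 70.64717102050781)
[356.7358141  127.40710187]
```

View pics/w2.png

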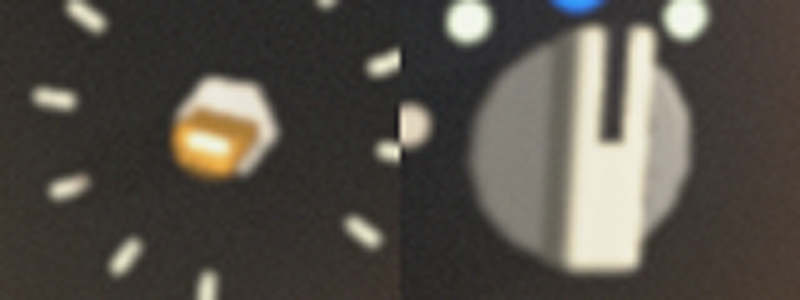

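The crops show the selector line on the blue mark, with the bar at -19.4° and the mark at -18.9°. The shaft's flat faces up and slightly right in the crop, a world direction of about -33°. The shaft axis is about (0.5462, 0.0144). Next I'll look at the knob.

Request:
apply_moves(series=[[[-0.64,-0.8,0.0],[0,0,0]],[[-0.64,-0.8,0.0],[0,0,0]],[[-0.64,-0.8,0.0],[0,0,0]],[[-0.64,-0.8,0.0],[0,0,0]],[[-0.64,-0.8,0.0],[0,0,0]]])

```text
clock: 5.65
tool_pos: [0.4596, 0.1069, 0.1524]
ee_rot: [3.098, -0.519, -0.001]
wrist_force: [0.2, -0.5, -0.1]
width: 0.0474
grip_force: 0.0
```

Request:
apply_moves(series=[[[-0.64,-0.8,0.28],[0,0,0]],[[-0.64,-0.8,0.28],[0,0,0]],[[-0.64,-0.8,0.28],[0,0,0]],[[-0.64,-0.8,0.28],[0,0,0]],[[-0.64,-0.8,0.28],[0,0,0]],[[-0.64,-0.8,0.28],[0,0,0]]])

```text
clock: 6.15
tool_pos: [0.4195, 0.221, 0.119]
ee_rot: [3.097, -0.523, -0.0]
wrist_force: [-0.0, -0.6, 0.4]
width: 0.0479
grip_force: 0.0
```

Run:
```python
from h import *
o=arm.observe();print(o["tool_pos"],o["ee_rot"],o["clock"],o["joints"].round(2))
cal,im,d=snap("wrist"); P=cloud(cal,d); np.savez("w3.npz",im=im,d=d,P=P)
z=P[:,:,2]
m=((d>0)&(z>.026)&(z<.06)).astype(np.uint8)
n,l,s,c=cv2.connectedComponentsWithStats(m)
hsv=cv2.cvtColor(im,cv2.COLOR_RGB2HSV); red=((hsv[...,0]<12)|(hsv[...,0]>174))&(hsv[...,1]>150)
for i in range(1,n):
    if s[i,4]>200:
        p=P[l==i]; zt=np.percentile(p[:,2],95); t=p[p[:,2]>zt-.003]
        (cx,cy),r=cv2.minEnclosingCircle((t[:,:2]*1000).astype(np.float32))
        rr=red&(l==i)&(z>zt-.003); q=P[rr]
        ang=None
        if rr.sum()>5:
            w=q[:,:2]-t[:,:2].mean(0); e=cv2.fitLine((q[:,:2]*1000).astype(np.float32),cv2.DIST_L2,0,.01,.01).ravel()
            ang=(np.degrees(np.arctan2(*w.mean(0)[::-1])),np.degrees(np.arctan2(e[1],e[0])),rr.sum())
        print(s[i],"top",zt.round(4),t.mean(0).round(4),(cx,cy),r,ang)
save("w3",im,1.4)
```

```text
[0.4195255  0.22100231 0.11896923] [ 3.09737746e+00 -5.23345474e-01 -1.12306158e-04] 6.15 [ 0.35  0.42  2.02 -0.    0.7   2.25]
[ 127    0   82   31 1786] top 0.0484 [0.592  0.2471 0.0474] (596.1717529296875, 245.13946533203125) 23.564550399780273 None
[ 280    0   78   62 3942] top 0.0438 [0.5464 0.1443 0.0425] (550.8721923828125, 142.43414306640625) 28.244348526000977 (np.float64(84.70671637381528), np.float32(-69.72889), np.int64(150))
[ 400    0  160   92 4558] top 0.0597 [0.4924 0.051  0.0588] (505.57891845703125, 35.71672058105469) 49.979190826416016 None
[ 250  137   45   46 1619] top 0.0305 [0.4637 0.2099 0.0293] (463.5555725097656, 209.9004364013672) 19.718753814697266 (np.float64(-65.48415545983971), np.float32(-63.972332), np.int64(35))
[ 362  136   74   69 3956] top 0.0436 [0.4213 0.1123 0.0425] (420.53326416015625, 112.13832092285156) 28.074209213256836 (np.float64(43.5396388350217), np.float32(41.99433), np.int64(101))
[ 82 189  39  32 960] top 0.0496 [0.4762 0.3621 0.0485] (476.3105773925781, 362.4720153808594) 9.193046569824219 None
```

View pics/w3.png

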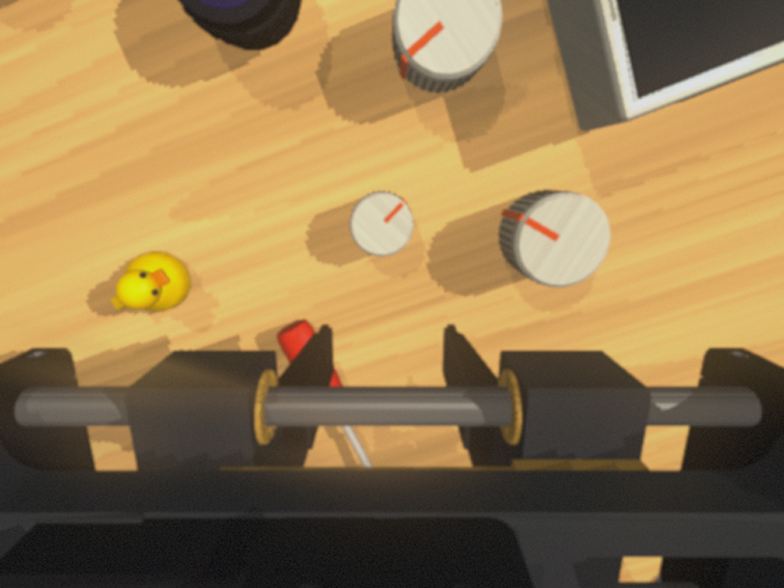

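The picture shows the smallest knob at (381,222) with its line pointing up and right. It measures as centre (0.4636, 0.2099), top at 30 mm, radius about 20 mm and line at -64.5°. The duck, lens and large knobs are clear of the fingers. To match the flats it has to turn +31°.

Request:
apply_moves(series=[[[0.378,-0.033,0.2],[0,0,0]],[[0.378,-0.033,0.57],[0,0,0]],[[0.378,-0.033,0.57],[0,0,0]],[[0.378,-0.033,0.57],[0,0,0]],[[0.378,-0.033,0.57],[0,0,0]],[[0.378,-0.033,0.57],[0,0,0]]], jaw=0.7)

```text
clock: 6.7
tool_pos: [0.463, 0.2105, 0.0523]
ee_rot: [-3.097, 0.523, -0.002]
wrist_force: [0.3, -0.2, -0.2]
width: 0.0667
grip_force: 0.0
```

Run:
```python
from h import *
o=arm.observe();p=o["tool_pos"];M=rot(o["ee_rot"]);print(p,np.degrees(np.arctan2(M[1,0],M[0,0])),M[:,2])
print((M.T@(np.array([.4636,.2099,.005])-p)/.12).round(3))
```

```text
[0.4630047  0.21053341 0.05234776] -19.188252782471373 [ 1.46448017e-03  4.23601603e-04 -9.99998838e-01]
[0.006 0.004 0.395]
```

Request:
apply_moves(series=[[[0.006,0.004,0.2],[0,0,0]],[[0.006,0.004,0.395],[0,0,0]],[[0.006,0.004,0.395],[0,0,0]],[[0.006,0.004,0.395],[0,0,0]]])

```text
clock: 7.03
tool_pos: [0.4631, 0.2102, 0.0044]
ee_rot: [3.098, -0.522, -0.0]
wrist_force: [-1.4, -0.1, -0.7]
width: 0.0667
grip_force: 0.0
```

Request:
apply_moves(series=[[[0,0,0],[0,0,0]],[[0,0,0],[0,0,0]],[[0,0,0],[0,0,0]],[[0,0,0],[0,0,0]],[[0,0,0],[0,0,0]],[[0,0,0],[0,0,0]]], jaw=0, grip_force=40)

```text
clock: 7.53
tool_pos: [0.4635, 0.2102, 0.004]
ee_rot: [-3.097, 0.522, -0.001]
wrist_force: [-0.9, -0.2, 7.4]
width: 0.0383
grip_force: 40.0
```

Request:
apply_moves(series=[[[0,0,0],[0,0,0]],[[0,0,0],[0,0,0]]])

```text
clock: 7.7
tool_pos: [0.4634, 0.2102, 0.004]
ee_rot: [-3.097, 0.523, -0.001]
wrist_force: [-1.4, -0.4, 6.3]
width: 0.038
grip_force: 40.0
```

Request:
apply_moves(series=[[[0,0,-0.3],[0,0,0]],[[0,0,-0.6],[0,0,0]],[[0,0,-1],[0,0,-0.364]],[[0,0,-1],[0,0,-0.364]],[[0,0,-1],[0,0,-0.364]],[[0,0,-1],[0,0,-0.364]],[[0,0,-1],[0,0,-0.364]],[[0,0,-1],[0,0,-0.364]],[[0,0,-1],[0,0,-0.364]]])

```text
clock: 8.45
tool_pos: [0.4631, 0.2101, 0.1234]
ee_rot: [3.124, 0.329, -0.0]
wrist_force: [-0.1, 0.2, 0.0]
width: 0.0378
grip_force: 40.0
```

```bash
cat > g.py <<'E'
import sys
from h import *
def go(t):
    o=arm.observe();p=o["tool_pos"];M=rot(o["ee_rot"]);print(o["clock"],p.round(4),"th",np.degrees(np.arctan2(M[1,0],M[0,0])).round(2),M[:,2].round(3),"w",o["width"].round(4),o["wrist_force"].round(1))
    s=M.T@(np.array(t)-p)/.12; print("share",s.round(3))
if __name__=="__main__": go([float(a) for a in sys.argv[1:4]])
E
python3 - <<'E'
from g import *
go([.5462,.0144,.124])
for c in ["scene","side","wrist"]:
    cal,im,d=snap(c);P=cloud(cal,d);p=arm.observe()["tool_pos"]
    m=(np.hypot(P[...,0]-p[0],P[...,1]-p[1])<.03)&(abs(P[...,2]-p[2]-.011)<.03)&(d>0)
    u,v=proj(cal,p+[0,0,.01]).round(); print(c,m.sum(),u,v)
    np.savez("c_"+c,im=im,d=d)
    if c!="wrist": save("k_"+c,im[int(v)-40:int(v)+40,int(u)-40:int(u)+40],5)
E
python3 -c "
import cv2,numpy as np
cv2.imwrite('pics/k.png',np.hstack([cv2.imread('pics/k_scene.png'),cv2.imread('pics/k_side.png')]))"
```

```text
Traceback (most recent call last):
  File "g.py", line 4, in go
    o=arm.observe();p=o["tool_pos"];M=rot(o["ee_rot"]);print(o["clock"],p.round(4),"th",np.degrees(np.arctan2(M[1,0],M[0,0])).round(2),M[:,2].round(3),"w",o["width"].round(4),o["wrist_force"].round(1))
                                                                                                                                                           ^^^^^^^^^^^^^^^^
AttributeError: 'float' object has no attribute 'round'
[ WARN:0@0.019] global loadsave.cpp:275 findDecoder imread_('pics/k_scene.png'): can't open/read file: check file path/integrity
[ WARN:0@0.019] global loadsave.cpp:275 findDecoder imread_('pics/k_side.png'): can't open/read file: check file path/integrity
Traceback (most recent call last):
cv2.error: OpenCV(4.12.0) :-1: error: (-5:Bad argument) in function 'imwrite'
> Overload resolution failed:
>  - img data type = object is not supported
>  - Expected Ptr<cv::UMat> for argument 'img'
```

```bash
sed -i 's/o\["width"\].round(4)/round(o["width"],4)/' g.py
python3 - <<'E'
from g import *
go([.5462,.0144,.124])
k=[]
for c in ["scene","side"]:
    cal,im,d=snap(c);p=arm.observe()["tool_pos"]
    u,v=proj(cal,p+[0,0,.01]).round().astype(int); print(c,u,v)
    k.append(im[v-40:v+40,u-40:u+40])
save("k",np.hstack(k),5)
E
```

```text
8.45 [0.4631 0.2101 0.1234] th 12.02 [-0. -0. -1.] w 0.0378 [-0.1  0.2  0. ]
share [ 0.338  1.739 -0.005]
scene 415 228
side 177 139
```

View pics/k.png

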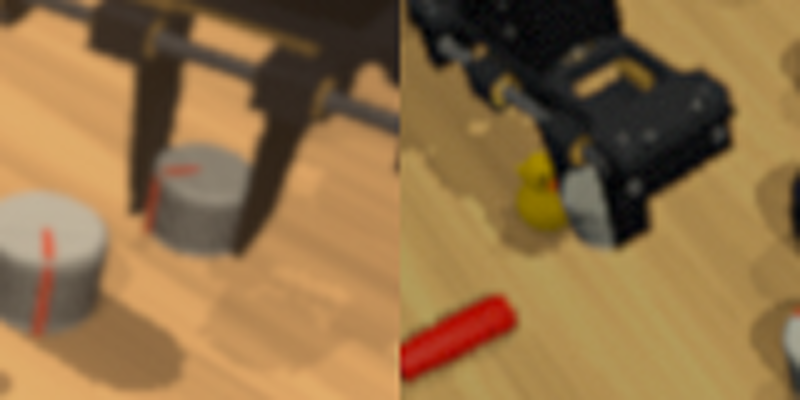

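The knob is held upright in the fingers, with its line on the left in the scene view. Next I'll carry it over the shaft.

Request:
apply_moves(series=[[[0.17,0.87,0],[0,0,0]],[[0.17,0.87,0],[0,0,0]],[[0.17,0.87,0],[0,0,0]],[[0.17,0.87,0],[0,0,0]]])

```text
clock: 8.88
tool_pos: [0.5068, 0.1091, 0.1233]
ee_rot: [3.124, 0.325, 0.001]
wrist_force: [-0.1, 0.1, -0.4]
width: 0.038
grip_force: 40.0
```

Request:
apply_moves(series=[[[0.17,0.87,0],[0,0,0]],[[0.17,0.87,0],[0,0,0]],[[0.17,0.87,0],[0,0,0]],[[0.17,0.87,0],[0,0,0]],[[0.17,0.87,0],[0,0,0]],[[0.17,0.87,0],[0,0,0]]])

```text
clock: 9.38
tool_pos: [0.5464, 0.0153, 0.1232]
ee_rot: [-3.124, -0.331, 0.001]
wrist_force: [0.1, 0.9, -0.7]
width: 0.0383
grip_force: 40.0
```

```bash
python3 g.py .5462 .0144 .093
```

```text
9.3833 [0.5464 0.0153 0.1232] th 12.1 [-0.001  0.    -1.   ] w 0.0383 [ 0.1  0.9 -0.7]
share [-0.003  0.007  0.252]
```

Request:
apply_moves(series=[[[-0.003,0.007,0.15],[0,0,0]],[[-0.003,0.007,0.25],[0,0,0]],[[-0.003,0.007,0.25],[0,0,0]],[[-0.003,0.007,0.27],[0,0,0]],[[-0.003,0.007,0.285],[0,0,0]],[[-0.003,0.007,0.3],[0,0,0]],[[-0.003,0.007,0.315],[0,0,0]],[[-0.003,0.007,0.315],[0,0,0]]])

```text
clock: 10.05
tool_pos: [0.5468, 0.0138, 0.0857]
ee_rot: [3.124, 0.332, 0.0]
wrist_force: [-0.2, 0.1, 0.0]
width: 0.0383
grip_force: 40.0
```

Request:
apply_moves(series=[[[0,0,0.017],[0,0,0]],[[0,0,0.033],[0,0,0]],[[0,0,0.05],[0,0,0]],[[0,0,0.05],[0,0,0]]])

```text
clock: 10.38
tool_pos: [0.5466, 0.0138, 0.0793]
ee_rot: [-3.124, -0.332, 0.001]
wrist_force: [-1.2, 2.9, -0.6]
width: 0.0383
grip_force: 40.0
```

Request:
apply_moves(series=[[[0,-0.004,0.017],[0,0,0]],[[0,-0.004,0.033],[0,0,0]],[[0,-0.004,0.05],[0,0,0]],[[0,-0.004,0.05],[0,0,0]]])

```text
clock: 10.72
tool_pos: [0.5468, 0.0141, 0.0733]
ee_rot: [3.124, 0.332, -0.0]
wrist_force: [-0.7, 1.1, 2.1]
width: 0.0378
grip_force: 40.0
```

Starting to feel the switch spring at about the expected home height. I'll press on.

Request:
apply_moves(series=[[[0,0,0.012],[0,0,0]],[[0,0,0.024],[0,0,0]],[[0,0,0.034],[0,0,0]],[[0,0,0.034],[0,0,0]],[[0,0,0.034],[0,0,0]]])

```text
clock: 11.13
tool_pos: [0.5468, 0.0141, 0.0698]
ee_rot: [3.124, 0.332, 0.001]
wrist_force: [-2.3, 0.9, 6.3]
width: 0.038
grip_force: 40.0
```

Request:
apply_moves(series=[[[0,0,0.009],[0,0,0]],[[0,0,0.017],[0,0,0]],[[0,0,0.017],[0,0,0]],[[0,0,0.017],[0,0,0]]])

```text
clock: 11.47
tool_pos: [0.5471, 0.0141, 0.0689]
ee_rot: [3.124, 0.332, 0.003]
wrist_force: [-5.6, 1.3, 19.6]
width: 0.0385
grip_force: 40.0
```

Request:
apply_moves(series=[[[-0.004,0,0],[0,0,0]],[[-0.004,0,0],[0,0,0]],[[-0.004,0,0],[0,0,0]]])

```text
clock: 11.72
tool_pos: [0.547, 0.014, 0.069]
ee_rot: [3.124, 0.332, 0.004]
wrist_force: [-3.8, 2.0, 19.1]
width: 0.0384
grip_force: 40.0
```

Run:
```python
from g import *
go([.5462,.0144,.069])
cal,im,d=snap("scene");P=cloud(cal,d);z=P[...,2]
u,v=proj(cal,(.5462,.0144,.08)).astype(int)
m=(np.hypot(P[...,0]-.5462,P[...,1]-.0144)<.017)&(z>.085)&(z<.115);print(np.percentile(z[m],[10,50,90]).round(4),m.sum())
save("fit",im[v-50:v+50,u-90:u+50],5)
```

```text
11.7167 [0.547 0.014 0.069] th 12.13 [ 0.003 -0.    -1.   ] w 0.0384 [-3.8  2.  19.1]
share [-0.006 -0.004 -0.   ]
[0.0946 0.0963 0.0976] 87
```

View pics/fit.png

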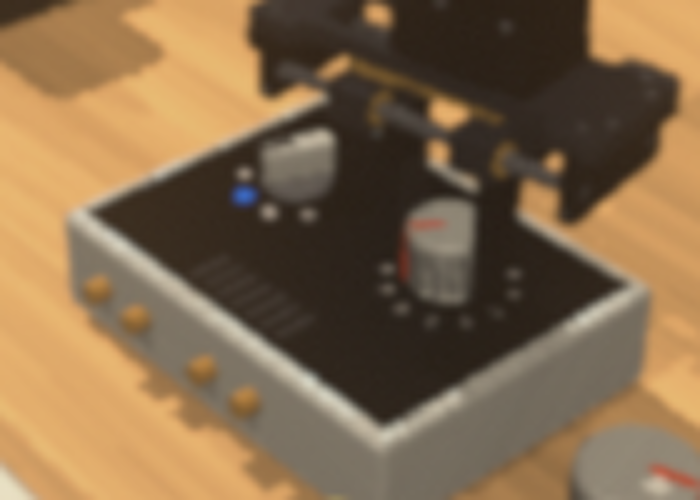

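The knob sits upright and low on the panel with its top at about 96 mm, where 95.5 mm is expected when it is home and pressed. The selector still points at blue, so I'm handing in.

```bash
python3 -c "
from cell import arm
print(arm.finish_job())"
```

```text
the job is handed in; nothing more can be done
None
```

The selector line is on the blue mark, and the knob is home on its shaft, flats matched, with the gripper holding it pressed down at about 19 N, so by force and measured height the switch is in. The job is handed in, but no verdict came back.

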